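Clamp a drawer-pull blank in the one-hand bar clamp

TASK

Lay the loose wooden blank flat between the jaws of the one-hand clamp, lengthwise along the clamp and let go of it; then squeeze the clamp's trigger towards its grip again and again until the sliding jaw has pushed the blank home against the fixed jaw and, with the trigger let go, holds it firmly, with about 15 to 20 N. Go by feel: never let the jaw press the blank with more than 28 N, work the jaw only by the trigger, and leave the other things on the bench where they are.

Things in the scene. Friction and masses are not known exactly. Their poses are not given: they have to be found in the camera images.
- blank: The loose hardwood drawer-pull blank: a plain brown wooden block 90 x 40 x 34 mm (x, y, z), about 0.12 kg. Origin: centre of its underside; x along its 90 mm length, z up. Pick it across the 40 mm width.
- clamp: One-hand bar clamp on its plywood base (320 x 90 x 18 mm), fixed to the table. Origin: on the table under the clamp, between head and jaws; x points from the head to the fixed jaw, z up; numbers given 'in clamp frame' are from here, in mm. The black head with the hidden ratchet spans x = -153 to -32, 50 wide, top at z = 56. At the start 110 to 128 mm is free between the jaws.
- seat (a point): Point on the base top (clamp frame x 95, y 0, z 18) where the centre of the blank's underside lies when the blank is home against the fixed jaw: 45 mm before the face of the fixed jaw (face at x = 140, 46 wide, top at z = 64). The blank lies on the base top. Axes as clamp.
- grip (a point): Top of the clamp's fixed upright grip, a ribbed black post beside the trigger: clamp frame x = -110 to -94, 30 mm wide in y, top at z = 112. Axes as clamp.
- jaw: The sliding jaw, an upright plate 10 mm thick, 48 wide, top at z = 60 mm, moving only along the clamp's x (axes as clamp); its pressing face is 12 mm to +x of this origin. It sits on springs (3.6 N per mm, 12 mm travel) at the front of a toothed bar that the trigger drives, so its place does not tell how hard it presses.
- trigger (a joint): Trigger angle, rad: 0 = let go, 0.55 = fully squeezed (stop); a spring returns it. Squeezing drives the toothed bar towards the fixed jaw, about 27 mm per rad, after up to 9 mm idle bar travel. Let go, the bar slips back up to 2 mm (7 N) onto a holding tooth: squeeze to 20 to 25 N to hold 15 or more. Force on the cross bar while driving: 0.62 x jaw force + 4 to 8 N, so about 20 N for 22 N.
- trigger_bar (a point): Middle of the trigger's cross bar, a black round bar 13 mm thick, 34 long across the clamp, 45 from the pivot. Let go: clamp frame x -58, z 95; fully squeezed: x -82, z 95 (97 midway). Squeezing moves it to -x, towards the grip. Push it from the jaw side, or squeeze it between fingers set over trigger and grip.
- tape_measure: Bystander, tape measure 38 x 90 x 66 mm, leave alone. Origin: centre of its underside.
- collet: Bystander, spring collet 26 x 26 x 37 mm, leave alone. Origin: centre of its underside.
- sanding_block: Bystander, cork sanding block 64 x 108 x 35 mm, leave alone. Origin: centre of its underside.

How it is judged:
By the outcome, as a careful person would: the job done as asked, in the order asked, and still so for the second after the job is handed in, with the robot touching nothing.
It also fails if it takes over 72 s, if anything falls off the work surface, if the arm or the gripper's body presses on something with over 40 N, if the wrist force passes 120 N, or if a joint passes its speed limit or range.

ROBOT

A 6-joint arm with a two-finger parallel gripper is mounted at the origin on a cart in front of the work surface, level with it; the furniture and walls round the work are solid. World frame = base frame: x ahead of the robot, y to its left, z up, the work surface at z = 0. Lengths are in m, angles in rad, forces in N, time in s.
With the tool pointing down it reaches from about 0.275 to 0.75 m from the base axis. Payload 10.2 kg.
Tool frame: the origin (TCP) lies midway between the tips of the shut fingers; the grasp point (between the pads) lies 19 mm behind it (env.hold_point_z is the distance from the TCP to the grasp point, in m); z points along the fingers, y is the line along which they close (so a half turn about z gives the same grasp; the last joint's range is limited). The gripper opens to 85 mm and grips with 20 to 120 N. Pads are 22 mm wide; open, the fingers measure 114 mm over their backs; the gripper's body (76 mm by 85 mm) begins 54 mm behind the grasp point. The pads swing forward as they close: fully open they stand 13 mm farther back than shut.
Start: joints at [-1.394, 0.313, 1.498, -0, 1.331, -0.223], TCP at [0.204, -0.484, 0.231] pointing down, gripper open.
Joint ranges: [-2.94, 2.94], [-0.97, 2.17], [0.19, 2.56], [-1.23, 4.37], [0.02, 3.11], [-2.88, 2.88]. Speed limits (rad/s): [2.39, 2.39, 3.01, 3.14, 3.14, 3.14].

INTERFACE

Orientations are given as a unit quaternion [x, y, z, w].
In Python, from bench import env, kinematics, monitor, eyes, job gives the robot as it stands. The module is installed in compiled form; this text tells all that it offers. Calls block until the motion is done:
- env.reach(position, orientation): joint-space move of the TCP to a pose.
- env.movel(position, velocity=0.15, frame=None, guard=None): straight line of the TCP; frame=None keeps the orientation; velocity is the mean speed in m/s. With guard (N) it stops when the force on the tool has changed by that much, and returns True; else False.
- env.set_joints(angles): joint-space move.
- env.release() and env.close_gripper(effort=None): open the fingers fully, or close them until they stop; effort is the grip in N (None keeps the last).
- env.hold(seconds).
- kinematics.ik(position, orientation): joint angles nearest the present ones, or None.
- monitor.sense(): the state.
- eyes.grab_frame(name): name is "scene" or "side" or "wrist"; returns a dict with "frame" (384x512x3 uint8, red, green, blue), "mtx" (3x3 intrinsics, pixels), "view" (4x4, takes a point from world to camera coordinates). Camera axes: x right, y down, z forward; pixel columns grow to the right and rows downward; lengths in m; the calibration is good to about 2 mm. A picture is of the moment at which its call begins. There is no depth.
A pose or a line that the arm cannot do raises env.MotionError and nothing moves.
- job.hand_in(): hands the job in; it is judged then, once.
The state is a dict: "clock": time; "joints": joint angles; "qvel": joint speeds; "joint_efforts": joint torques, N m; "position": TCP position; "ee_rot": TCP orientation; "contact_force": force on the tool from outside, world axes, zero at the start; "ft_torque": the same for the moment, N m; "finger_gap": opening from 0.0 (shut) to 1.0 (fully open); "gripper_force": force on a finger pad.
Only numpy, scipy, OpenCV 4.12 (cv2) and the standard library are available. Lean on these libraries where they do the work, as an engineer would, in place of code of your own. Each camera call takes 0.05 s, during which the arm holds its last target. There are 200 camera calls.

## Working session

There is one attempt and no reset: what is moved stays moved. The work goes in short steps, each a Python script; the robot and the scene stay as the last script left them, time stands still between calls to the robot, and variables do not carry over. Pictures are saved under pics/ and viewed, at most 10 in all, crops included, and the job is handed in when it is done.

```bash
mkdir -p pics
python3 - <<'E'
from bench import env,monitor,eyes
import cv2,numpy as np
a=[]
for n in("scene","side"):
    f=eyes.grab_frame(n);cv2.imwrite(f"pics/{n}0.png",f["frame"][:,:,::-1]);np.savez(f"{n}0.npz",**f);print(n,f["mtx"].tolist(),f["view"].round(4).tolist())
print(monitor.sense(),env.hold_point_z)
E
```

```text
scene [[460.1452623124129, 0.0, 249.32498214889353], [0.0, 460.1452623124129, 187.69992590052217], [0.0, 0.0, 1.0]] [[-0.4953, -0.8687, -0.0096, 0.2731], [-0.5354, 0.314, -0.7841, 0.372], [0.6841, -0.3832, -0.6206, 0.8653], [0.0, 0.0, 0.0, 1.0]]
side [[397.7964265846864, 0.0, 247.44827599447686], [0.0, 397.7964265846864, 192.75280375049064], [0.0, 0.0, 1.0]] [[-0.9555, -0.2945, -0.0161, 0.5223], [-0.114, 0.4191, -0.9008, 0.1503], [0.272, -0.8589, -0.434, 0.8809], [0.0, 0.0, 0.0, 1.0]]
{'clock': 0.1, 'joints': array([-1.39442398e+00,  3.13410355e-01,  1.49840884e+00,  2.82975263e-05,
        1.33099636e+00, -2.23406333e-01]), 'qvel': array([-0.00065529, -0.00309242, -0.00196963,  0.00063324, -0.00050063,
       -0.00092691]), 'joint_efforts': array([ 2.25416334e-03, -4.12899613e+01, -2.60141426e+01, -2.00971858e-04,
        3.03057466e-03, -1.23089447e-05]), 'position': array([ 0.20428589, -0.48335817,  0.23076599]), 'ee_rot': array([ 9.80089042e-01,  1.98557538e-01,  2.81162668e-05, -6.10961231e-04]), 'contact_force': array([-0.20421474,  0.1954183 , -0.17597728]), 'ft_torque': array([ 0.00764165, -0.01810908, -0.00961188]), 'gripper_force': 0.0, 'finger_gap': 1.001453906242593} 0.0187
```

View pics/scene0.png

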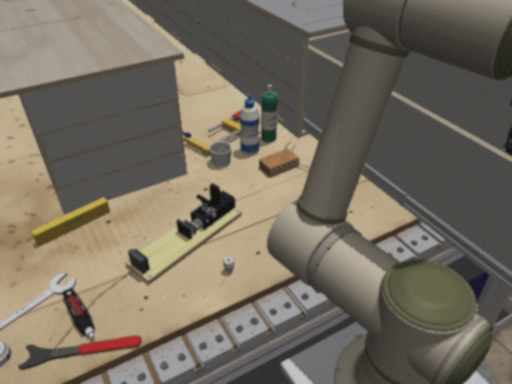

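View pics/side0.png

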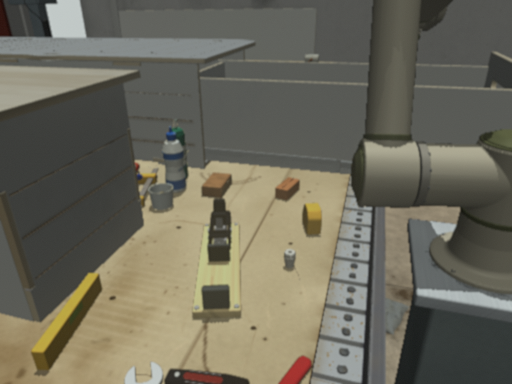

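The scene view shows the clamp (fixed jaw at about (138,260), head at (215,205)) and a cork-like block at (280,162). The side view shows the clamp (jaw at (215,297), head at (220,225)), brown blocks at (217,184) and (288,188), the tape at (312,218) and the collet at (290,258). Next step is to segment and cast rays.

```bash
cat > h.py <<'E'
import numpy as np,cv2
def ray(f,uv,z):
    R=f["view"][:3,:3];t=f["view"][:3,3];c=-R.T@t
    d=R.T@np.linalg.inv(f["mtx"])@np.array([uv[0],uv[1],1.]);return c+d*(z-c[2])/d[2]
def proj(f,P):
    p=f["view"][:3,:3]@np.asarray(P,float)+f["view"][:3,3];p=f["mtx"]@p;return p[:2]/p[2]
E
python3 - <<'E'
from h import *
for n,pts in(("scene",[(280,162),(190,245)]),("side",[(217,184),(288,188),(312,218),(290,258),(222,270)])):
    f=np.load(n+"0.npz")
    for p in pts: print(n,p,cv2.cvtColor(f["frame"],cv2.COLOR_RGB2HSV)[p[1],p[0]],ray(f,p,.025).round(3))
a=np.load("scene0.npz")["frame"];b=np.load("side0.npz")["frame"]
A=cv2.resize(a[170:290,115:275],(800,600),interpolation=cv2.INTER_CUBIC);B=cv2.resize(b[165:325,165:345],(675,600),interpolation=cv2.INTER_CUBIC)
cv2.imwrite("pics/A.png",A[:,:,::-1]);cv2.imwrite("pics/B.png",B[:,:,::-1])
E
```

```text
scene (280, 162) [ 14 123 159] [ 0.693 -0.188  0.025]
scene (190, 245) [ 26  72 194] [0.509 0.191 0.025]
side (217, 184) [ 16 122 150] [ 0.698 -0.178  0.025]
side (288, 188) [ 14 132 153] [ 0.484 -0.207  0.025]
side (312, 218) [ 21 157 154] [ 0.388 -0.046  0.025]
side (290, 258) [ 27  25 112] [0.406 0.142 0.025]
side (222, 270) [ 29  74 190] [0.533 0.222 0.025]
```

View pics/A.png

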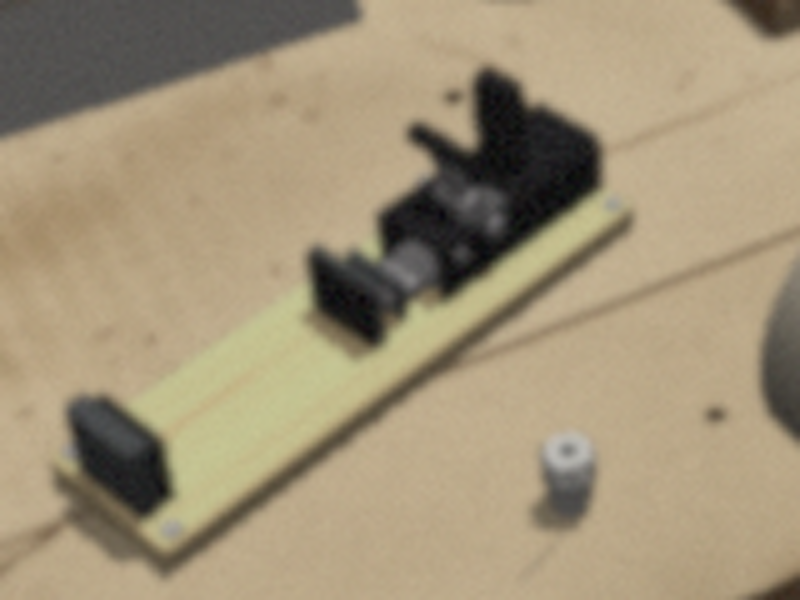

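View pics/B.png

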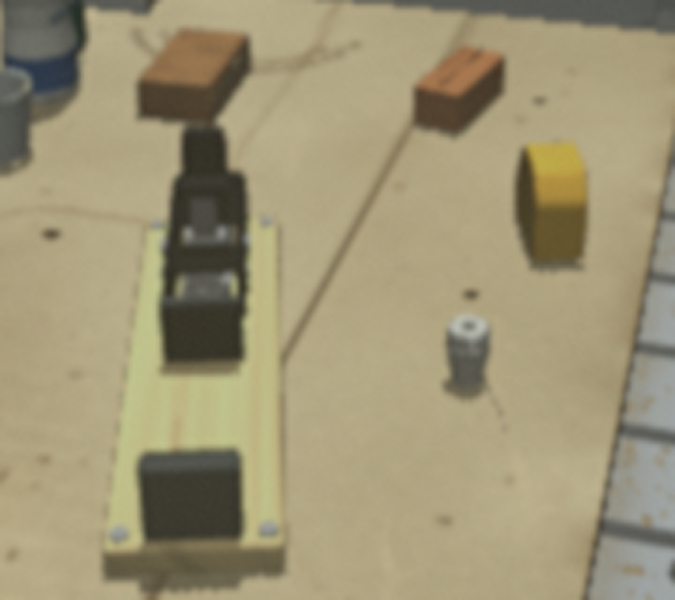

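Crops: the base corners are sharp in both views (A: (58,465), (170,550), (632,212); B: (106,548), (285,546), (278,222), (150,222)). The blank is the upper right block in B, with top corners (415,88), (458,98), (505,52) and (467,47).

Run:
```python
from h import *
from scipy.spatial.transform import Rotation as Ro
f=np.load("scene0.npz");g=np.load("side0.npz")
S=[ray(f,(115+u/5-.4,170+v/5-.4),.018) for u,v in((58,465),(170,550),(632,212))]
D=[ray(g,(165+u/3.75-.4,165+v/3.75-.4),.018) for u,v in((106,548),(285,546),(278,222),(150,222))]
B=[ray(g,(165+u/3.75-.4,165+v/3.75-.4),.034) for u,v in((415,88),(458,98),(505,52),(467,47))]
for s in(S,D,B):
    s=np.array(s);print(s.round(4).tolist(),np.linalg.norm(np.diff(s,axis=0),axis=1).round(3))
D=np.array(D);print(D.mean(0),np.array(B).mean(0))
from bench import env,kinematics,eyes,monitor
b=np.array(B).mean(0)
q=Ro.from_matrix(np.diag([1,-1,-1.])).as_quat()
try: env.reach([b[0]-.02,b[1],.25],monitor.sense()["ee_rot"])
except Exception as e: print(e)
w=eyes.grab_frame("wrist");np.savez("w1.npz",**w);cv2.imwrite("pics/w1.png",w["frame"][:,:,::-1])
c=eyes.grab_frame("scene");np.savez("scene1.npz",**c)
print(monitor.sense()["clock"],proj(w,b))
```

```text
[[0.5382, 0.3434, 0.018], [0.4619, 0.3153, 0.018], [0.5595, 0.0208, 0.018]] [0.081 0.31 ]
[[0.545, 0.3428, 0.018], [0.4616, 0.3173, 0.018], [0.5629, 0.021, 0.018], [0.6466, 0.0443, 0.018]] [0.087 0.313 0.087]
[[0.5159, -0.1777, 0.034], [0.48, -0.1687, 0.034], [0.4614, -0.2644, 0.034], [0.4933, -0.2664, 0.034]] [0.037 0.097 0.032]
[0.55400766 0.18136384 0.018     ] [ 0.48766047 -0.21928101  0.034     ]
1.5917 [261.67637315 148.42953751]
```

View pics/w1.png

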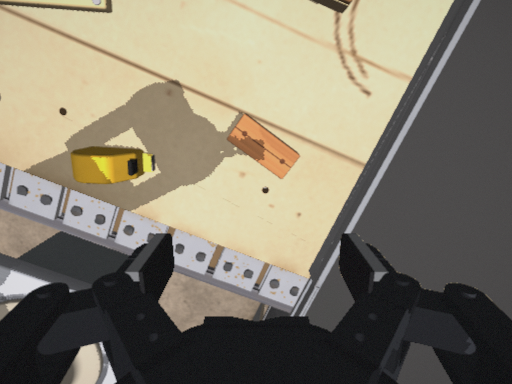

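The wrist view shows the blank at about (264,146), as predicted, with the tape at (110,165) well clear. I'll measure it by mask, then look at the clamp from above.

Run:
```python
from h import *
from bench import env,eyes,monitor
f=np.load("w1.npz");h=cv2.cvtColor(f["frame"],cv2.COLOR_RGB2HSV)
m=cv2.inRange(h,(5,110,60),(17,255,255));m[:100]=0;m[:,:215]=0;m[190:]=0
cs=cv2.findContours(m,0,2)[0];c=max(cs,key=cv2.contourArea);r=cv2.minAreaRect(c)
B=np.array([ray(f,p,.034) for p in cv2.boxPoints(r)]);e=np.diff(B,axis=0)
l=max(e[:2],key=np.linalg.norm)
print(r,np.linalg.norm(e,axis=1),B.mean(0),np.degrees(np.arctan2(l[1],l[0])))
from scipy.spatial.transform import Rotation as Ro
# look at clamp: tool down, image similar orientation
for z in(.34,.3,.26):
    try: env.reach([.47,.10,z],[1,0,0,0]);break
    except env.MotionError as e: print(z,e)
w=eyes.grab_frame("wrist");np.savez("w2.npz",**w);cv2.imwrite("pics/w2.png",w["frame"][:,:,::-1])
print(monitor.sense()["clock"],monitor.sense()["joints"].round(2))
```

```text
((262.72003173828125, 146.04002380371094), (70.0, 32.0), 36.869895935058594) [0.03997363 0.0887043  0.04164439] [ 0.49052047 -0.22014072  0.034     ] -103.30749718460244
2.9 [-0.04  0.16  1.41 -0.    1.57  1.54]
```

View pics/w2.png

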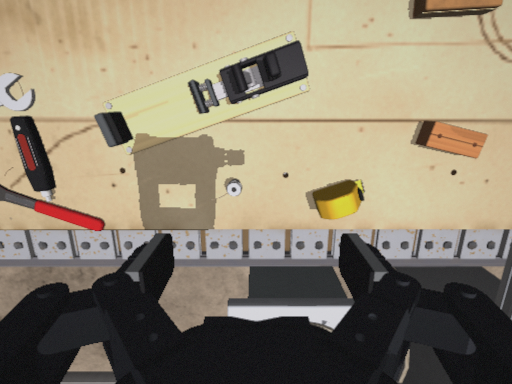

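The wrist view shows the base with corners near (96,107), (131,152), (309,92) and (293,33), and the fixed jaw at (114,127). The sliding jaw is at (200,97), and the blank is again visible at (455,140). Now measuring both.

Run:
```python
from h import *
f=np.load("w2.npz");h=cv2.cvtColor(f["frame"],cv2.COLOR_RGB2HSV)
for p in((150,120),(230,115),(60,90),(300,120)): print(p,h[p[1],p[0]])
m=cv2.inRange(h,(5,110,60),(17,255,255));m[:110]=0;m[:,:400]=0;m[170:]=0
c=max(cv2.findContours(m,0,2)[0],key=cv2.contourArea);r=cv2.minAreaRect(c)
B=np.array([ray(f,p,.034) for p in cv2.boxPoints(r)]);e=np.diff(B,axis=0);l=max(e[:2],key=np.linalg.norm)
print("blank",np.linalg.norm(e,axis=1),B.mean(0),np.degrees(np.arctan2(l[1],l[0])))
m=cv2.inRange(h,(26,60,90),(34,255,255));m[:,:80]=0;m[:,330:]=0;m[170:]=0
m=cv2.morphologyEx(m,cv2.MORPH_OPEN,np.ones((3,3)))
c=max(cv2.findContours(m,0,2)[0],key=cv2.contourArea);r=cv2.minAreaRect(c)
B=np.array([ray(f,p,.018) for p in cv2.boxPoints(r)]);e=np.diff(B,axis=0);l=max(e[:2],key=np.linalg.norm)
print("base",r,cv2.contourArea(c),np.linalg.norm(e,axis=1),B.mean(0),np.degrees(np.arctan2(l[1],l[0])))
S=np.array([ray(f,p,.018) for p in((109,105),(131,150),(305,88),(291,38))]);print("screws",S.mean(0),S.round(3).tolist())
d=cv2.inRange(h,(0,0,0),(179,255,60))
# fixed jaw blob
j=d.copy();j[:,:90]=0;j[:,140:]=0;j[:95]=0;j[155:]=0
c=max(cv2.findContours(j,0,2)[0],key=cv2.contourArea);print(cv2.boxPoints(cv2.minAreaRect(c)))
print([ray(f,p,.064).round(4) for p in cv2.boxPoints(cv2.minAreaRect(c))])
o=f["frame"].copy();cv2.drawContours(o,[cv2.boxPoints(r).astype(int)],0,(255,0,0),1)
cv2.imwrite("pics/w2c.png",cv2.resize(o[20:170,80:330],(800,480),interpolation=2)[:,:,::-1])
```

```text
(150, 120) [ 30  57 213]
(230, 115) [ 30  63 215]
(60, 90) [ 23  59 207]
(300, 120) [ 16 103 139]
blank [0.04023413 0.10692799 0.04136604] [ 0.49111391 -0.21324815  0.034     ] -103.92639167558285
base ((224.75164794921875, 110.73767852783203), (5.489311218261719, 155.2706756591797), 71.16156768798828) 478.0 [0.24958521 0.00825209 0.25082653] [0.53379156 0.15178156 0.018     ] -72.06465293934352
screws [0.55605592 0.17710925 0.018     ] [[0.544, 0.333, 0.018], [0.472, 0.307, 0.018], [0.569, 0.022, 0.018], [0.64, 0.046, 0.018]]
[[102.23611  114.354675]
 [117.984276 107.04303 ]
 [132.58029  138.48059 ]
 [116.832115 145.79224 ]]
[array([0.5304, 0.3215, 0.064 ]), array([0.5405, 0.2973, 0.064 ]), array([0.4957, 0.2818, 0.064 ]), array([0.4849, 0.3067, 0.064 ])]
```

View pics/w2c.png

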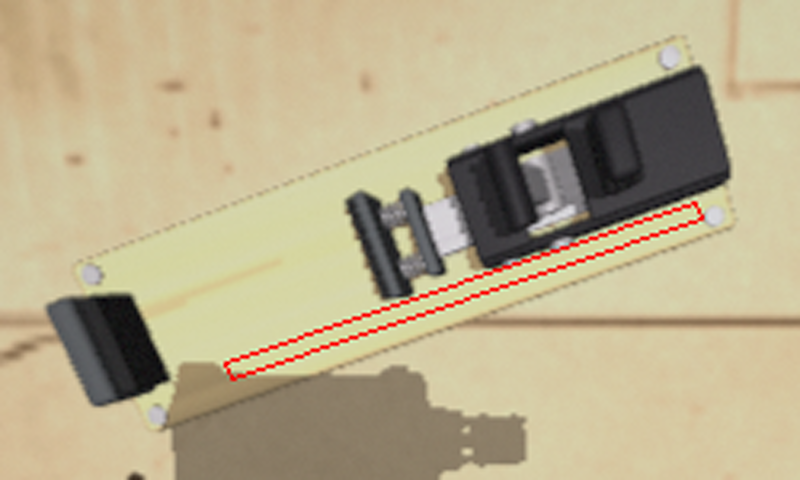

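Run:
```python
from h import *
def fit(P):  # P near-left, near-right, far-right, far-left ; clamp frame +x = toward near end
    P=np.array(P)[:,:2];M=np.array([[.16,-.045],[.16,.045],[-.16,.045],[-.16,-.045]])
    a,b=P-P.mean(0),M
    z=((b[:,0]-1j*b[:,1])*(a[:,0]+1j*a[:,1])).sum();return P.mean(0),np.degrees(np.angle(z)),abs(z)/(b**2).sum()
w=np.load("w2.npz");g=np.load("side0.npz");s=np.load("scene0.npz")
C=[ray(w,(80+u/3.2-.35,20+v/3.2-.35),.018) for u,v in((77,265),(160,430),(736,220),(682,37))]
D=[ray(g,(165+u/3.75-.4,165+v/3.75-.4),.018) for u,v in((106,548),(285,546),(278,222),(150,222))]
print(fit(C),fit(D))
c,a,_=fit(C);t=np.radians(a);X=np.array([np.cos(t),np.sin(t)]);Y=np.array([-X[1],X[0]])
def cl(f,uv,z): 
    d=ray(f,uv,z)[:2]-c;return (np.array([d@X,d@Y])*1e3).round(1)
k=lambda u,v:(80+u/3.2-.35,20+v/3.2-.35)
print("fixed face top",cl(w,k(75,300),.064),cl(w,k(117,400),.064),"jaw top edges",[cl(w,k(*p),.06) for p in((348,197),(362,190),(385,297),(411,292))],"bar ends",cl(w,k(485,150),.1),cl(w,k(520,225),.1),"grip",cl(w,k(615,100),.112),cl(w,k(637,175),.112))
# blank corners etc from side and w1
print("collet",ray(w,(233,188),.037),"tape",ray(w,(338,200),.066))
```

```text
(array([0.5574681 , 0.17742977]), np.float64(109.13015087118178), np.float64(0.9778407833945938)) (array([0.55400766, 0.18136384]), np.float64(108.65509105260718), np.float64(0.9807117946052297))
fixed face top [143.2 -22.4] [146.   24.3] jaw top edges [array([ 10.3, -22.7]), array([  3.3, -23.4]), array([11.1, 22.3]), array([-0.9, 24.1])] bar ends [-55.2 -14.8] [-58.7  16.1] grip [-108.1  -13.3] [-107.9   14.6]
collet [0.4114091  0.13712385 0.037     ] tape [ 0.40004727 -0.02970975  0.066     ]
```

Frame fits agree (clamp centre about (0.556,0.179), yaw 109°; blank (0.490,-0.220), yaw 77°, 40 × 89 mm). Next I'll pick and place.

```bash
cat >> h.py <<'E'
from scipy.spatial.transform import Rotation as Ro
A=np.radians(108.9);X=np.array([np.cos(A),np.sin(A),0]);Y=np.array([-X[1],X[0],0]);C0=np.array([.5563,.1786,0])
def W(x,y,z): return C0+(x*X+y*Y)*1e-3+np.array([0,0,z*1e-3])
def down(deg):
    p=np.radians(deg);y=np.array([np.cos(p),np.sin(p),0]);z=np.array([0,0,-1.]);return Ro.from_matrix(np.c_[np.cross(y,z),y,z]).as_quat()
E
python3 - <<'E'
from h import *
from bench import env,kinematics,eyes,monitor
b=np.array([.490,-.2198,0]);P=down(-13);Q=down(18.9);up=np.array([0,0,.12])
T=W(76,0,0)
print("T",T,kinematics.ik(b+up,P),kinematics.ik(T+up,Q))
env.reach(b+up,P);env.movel(b+[0,0,.006],.15,guard=10)
env.close_gripper(40)
s=monitor.sense();print(s["clock"],s["finger_gap"],s["gripper_force"],s["position"])
env.movel(b+up,.2);env.reach(T+up+[0,0,.02],Q)
z=.018+.006
env.movel(T+[0,0,z+.012],.15);g=env.movel(T+[0,0,z-.001],.03,guard=4)
s=monitor.sense();print(g,s["clock"],s["finger_gap"],s["gripper_force"],s["position"],s["contact_force"])
for n in("scene","side","wrist"):
    f=eyes.grab_frame(n);np.savez(n+"3.npz",**f)
    if n!="wrist": cv2.imwrite(f"pics/{n}3.png",f["frame"][:,:,::-1])
a=np.load("scene3.npz")["frame"][170:300,100:260];d=np.load("side3.npz")["frame"][190:330,160:290]
cv2.imwrite("pics/m3.png",np.hstack([cv2.resize(a,(440,440),interpolation=2),cv2.resize(d,(360,440),interpolation=2)])[:,:,::-1])
E
```

```text
T [0.53168228 0.25050249 0.        ] [-6.39952090e-01  4.51592225e-01  1.60745105e+00 -4.44089210e-16
  1.08254937e+00 -4.13059288e-01] [ 2.41111538e-01  5.52137904e-01  1.44439165e+00 -4.44089210e-16
  1.14506310e+00 -8.87556902e-02]
6.0 0.46187293554692327 41.58576428890228 [ 0.4903532  -0.22000366  0.00656927]
True 9.7 0.4597993583058105 41.815041303634644 [0.53168595 0.25051836 0.02452056] [-0.99352488 -0.67723673  5.05055713]
```

View pics/m3.png

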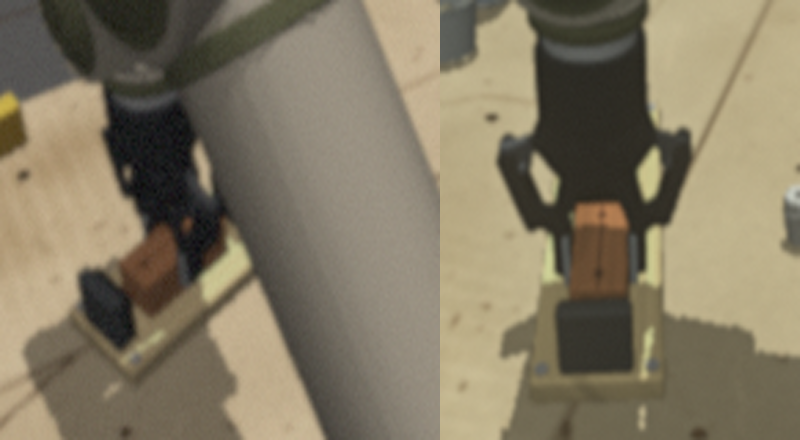

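The blank lies on the base between the jaws, aligned (contact at the expected height). Release it and take one wrist check, then the first trigger stroke.

Run:
```python
from h import *
from bench import env,kinematics,eyes,monitor
Q=down(18.9)
env.release();p=monitor.sense()["position"];env.movel([p[0],p[1],.20],.2)
env.close_gripper(40)
f=eyes.grab_frame("wrist");np.savez("w4.npz",**f)
h=cv2.cvtColor(f["frame"],cv2.COLOR_RGB2HSV);m=cv2.inRange(h,(5,110,60),(17,255,255))
for c in cv2.findContours(m,0,2)[0]:
    if cv2.contourArea(c)>1500:
        B=np.array([ray(f,q,.052) for q in cv2.boxPoints(cv2.minAreaRect(c))]);e=np.diff(B,axis=0);d=B.mean(0)-C0
        l=max(e[:2],key=np.linalg.norm);print(np.linalg.norm(e,axis=1),"clamp xy",d@X*1e3,d@Y*1e3,np.degrees(np.arctan2(l[1],l[0]))%180)
env.movel(W(-26,0,150),.2,frame=None);env.movel(W(-26,0,82),.15,guard=8)
s0=monitor.sense();print(s0["clock"],s0["contact_force"])
g=env.movel(W(-45,0,82),.04,guard=3)
s=monitor.sense();d=s["position"]-C0;print("touch",g,d@X*1e3,s["clock"],(s["contact_force"]-s0["contact_force"])@X)
```

```text
[0.03787484 0.08972653 0.04114108] clamp xy 76.84363933951852 0.5486064024786181 109.95163122464781
13.5333 [-1.00791094  0.94715778  0.74609909]
touch True -45.00584205984309 14.025 0.9577094497200836
```

```bash
cat >> h.py <<'E'
from bench import env,monitor
def st():
    s=monitor.sense();return s["clock"],float((s["position"]-C0)@X*1e3),float(s["contact_force"]@X),float(s["contact_force"]@Y),float(s["contact_force"][2])
E
python3 - <<'E'
from h import *
for x in range(-46,-68,-2):
    g=env.movel(W(x,0,82),.05,guard=12);print(x,g,np.round(st(),2))
    if g: break
env.movel(W(-32,0,82),.12);print(np.round(st(),2))
from bench import eyes
f=eyes.grab_frame("side");np.savez("side5.npz",**f);cv2.imwrite("pics/side5.png",cv2.resize(f["frame"][180:330,160:290],(520,600),interpolation=2)[:,:,::-1])
E
```

```text
-46 False [ 14.28 -45.66   5.33   0.15   3.51]
-48 False [ 14.52 -47.61   5.12  -0.81   5.16]
-50 False [ 14.78 -49.7    5.58  -1.17   3.71]
-52 False [ 15.02 -51.78   4.56  -0.99   4.37]
-54 False [ 15.28 -53.94   5.38  -0.76   3.77]
-56 False [ 15.52 -55.99   4.17   0.15   3.49]
-58 False [ 15.78 -57.9    5.28  -0.33   3.6 ]
-60 False [ 16.02 -59.99   4.89  -0.23   2.96]
-62 False [ 16.27 -62.06   4.49  -0.46   3.82]
-64 False [ 16.52 -64.07   3.89  -1.15   3.77]
-66 False [ 16.77 -65.89   4.55  -0.83   2.16]
[ 17.21 -32.17   0.37  -0.27  -0.2 ]
```

View pics/side5.png

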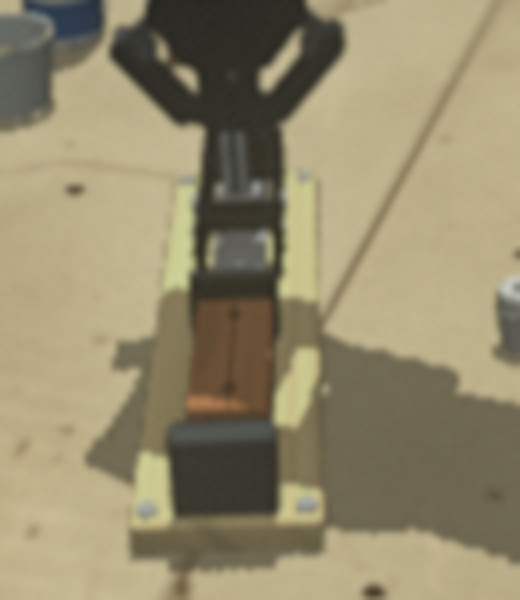

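The jaw has reached the blank. Free driving costs about 4.7 N at the bar, so 22 to 23 N at the jaw is about 18.8 N at the bar. I'll pump until that's felt.

```bash
cat >> h.py <<'E'
def feel(n=4):
    r=[]
    for _ in range(n): env.hold(.04);r.append(st()[1:3])
    return np.mean(r,0)
def press(target,end=-68):
    """slow squeeze until bar force reaches target (N); returns log"""
    L=[]
    x=st()[1]
    while x>end:
        p,f=feel();L.append((round(p,1),round(f,1)))
        if f>=target-.5: return True,L
        x-=.5 if f>target-4 else 1
        env.movel(W(x,0,82),.05,guard=8)
    return False,L
E
python3 - <<'E'
from h import *
for k in range(4):
    env.movel(W(-43,0,82),.1,guard=8)
    g=env.movel(W(-67.5,0,82),.035,guard=9.5)
    s=st();print(k,g,np.round(s,1))
    if g and s[1]>-67:
        ok,L=press(18.8);print(ok,L)
        if ok: break
    env.movel(W(-38,0,82),.1)
env.movel(W(-38,0,82),.05);print(np.round(st(),2))
E
```

```text
0 True [ 18.  -55.3   3.   -1.4   2.2]
False [(np.float64(-54.6), np.float64(2.9)), (np.float64(-56.1), np.float64(4.5)), (np.float64(-57.1), np.float64(5.2)), (np.float64(-58.1), np.float64(5.3)), (np.float64(-59.2), np.float64(4.9)), (np.float64(-60.1), np.float64(6.1)), (np.float64(-61.3), np.float64(4.9)), (np.float64(-62.2), np.float64(5.1)), (np.float64(-63.2), np.float64(5.4)), (np.float64(-64.3), np.float64(4.5)), (np.float64(-65.1), np.float64(5.8)), (np.float64(-66.1), np.float64(5.5)), (np.float64(-66.9), np.float64(6.6))]
1 True [ 24.5 -54.8   2.8  -0.3   1.7]
False [(np.float64(-54.1), np.float64(2.7)), (np.float64(-55.7), np.float64(4.7)), (np.float64(-56.6), np.float64(4.8)), (np.float64(-57.5), np.float64(5.9)), (np.float64(-58.6), np.float64(4.5)), (np.float64(-59.5), np.float64(5.5)), (np.float64(-60.5), np.float64(5.9)), (np.float64(-61.7), np.float64(5.4)), (np.float64(-62.6), np.float64(6.0)), (np.float64(-63.8), np.float64(4.6)), (np.float64(-64.7), np.float64(5.3)), (np.float64(-65.6), np.float64(6.3)), (np.float64(-66.6), np.float64(5.5)), (np.float64(-67.3), 
[... 676 characters left out ...]
)), (np.float64(-53.8), np.float64(7.7)), (np.float64(-54.5), np.float64(8.7)), (np.float64(-55.2), np.float64(9.8)), (np.float64(-56.0), np.float64(11.6)), (np.float64(-56.8), np.float64(12.5)), (np.float64(-57.6), np.float64(13.5)), (np.float64(-58.7), np.float64(13.3)), (np.float64(-59.5), np.float64(14.0)), (np.float64(-60.3), np.float64(15.2)), (np.float64(-60.6), np.float64(16.0)), (np.float64(-61.0), np.float64(16.7)), (np.float64(-61.4), np.float64(17.3)), (np.float64(-62.1), np.float64(15.7)), (np.float64(-62.5), np.float64(16.9)), (np.float64(-62.9), np.float64(16.9)), (np.float64(-63.3), np.float64(17.5)), (np.float64(-63.7), np.float64(18.5))]
[ 46.48 -38.31   0.34  -0.22  -0.59]
```

The jaw came up to about 22 N along the expected slope (1.3 N/mm). Re-squeezing gently will show the held force at the knee.

Run:
```python
from h import *
env.movel(W(-47,0,82),.1,guard=8)
ok,L=press(17,-66);print(ok,[(float(a),float(b)) for a,b in L],st()[0])
env.movel(W(-40,0,82),.05);print(st()[0])
```

```text
True [(-47.4, 0.3), (-48.9, 0.5), (-49.9, 1.0), (-50.9, 1.3), (-51.9, 1.7), (-52.9, 3.0), (-53.9, 2.9), (-55.0, 2.9), (-55.9, 4.0), (-56.7, 5.3), (-57.5, 6.3), (-58.2, 8.4), (-58.9, 9.1), (-59.6, 11.3), (-60.4, 12.3), (-61.1, 13.5), (-61.5, 14.7), (-61.8, 15.4), (-62.2, 15.8), (-62.5, 16.7)] 54.8083
55.4583
```

No knee below 16.7 N at the bar, so the jaw is holding at least 17 N or so and less than the 22 N it was driven to. Back off and take a final look.

Run:
```python
from h import *
from bench import eyes
env.movel(W(-30,0,82),.1);env.movel(W(-30,0,200),.2);env.reach([.45,.05,.30],down(18.9))
a=eyes.grab_frame("side")["frame"];b=eyes.grab_frame("wrist")["frame"]
cv2.imwrite("pics/fin.png",np.hstack([cv2.resize(a[180:330,160:290],(390,450),interpolation=2),cv2.resize(b[:290],(410,450),interpolation=2)])[:,:,::-1]);print(st())
```

```text
(57.3083, -86.91435421078766, 0.22674986074823786, 0.3990147822319768, -0.6181543193838616)
```

View pics/fin.png

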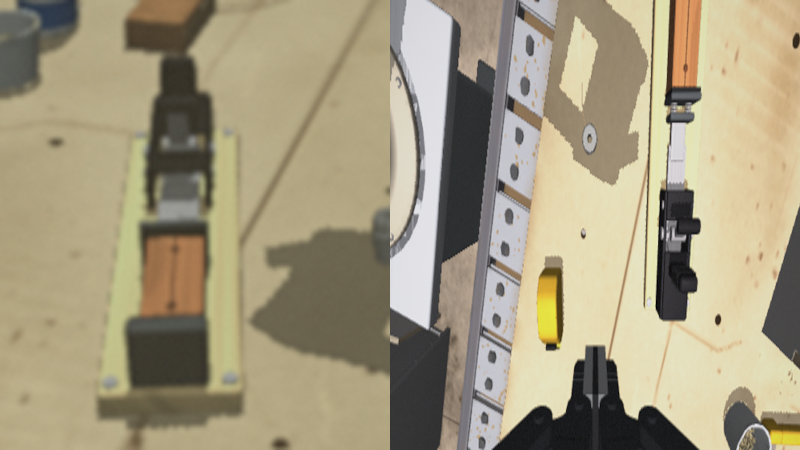

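The final view shows the blank flat and square between the jaws: home against the fixed jaw at (168,350), with the sliding jaw at (175,235) pressed on its back end. The trigger is let go and the bystanders haven't moved.

```bash
python3 -c "
from bench import job;print(job.hand_in())"
```

```text
the job is handed in; nothing more can be done
None
```

The job is handed in at about 57 s: the blank lies home against the fixed jaw with the trigger let go, holding an estimated 17 to 21 N, so possibly a little over 20 N; this is judged from the trigger-bar force, since jaw force can't be read directly.

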